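# Unlock the filament dryer and cradle its cartridge

## Task

Throw the dryer's three interlocked levers fully over, away from their starting lean; only one is free at first and each frees the next, so try them lightly, do not force a blocked one and leave thrown levers thrown. Then draw the unlocked desiccant cartridge out of the yellow dock by its tail, put it down on the apron, take it again by its body and set it gently, flat, in the white cradle. Leave everything else on the bench where it is.

Things in the scene. Friction and masses are not known exactly. Their poses are not given: they have to be found in the camera images.
- lever_p (a joint): angle in rad of lever_p, one of three like levers on the bank: 0 = leaning 0.45 rad from the vertical to the bank's -x (roughly towards the robot), 0.9 = stop, leaning as far to its +x: fully thrown. Starts at 0 to 0.04. Stays where left; moves with about 3 N at the grip. Blocked, it stops at 0.08 to 0.14.
- lever_p_grip (a point): point on the axis of the lever's round black handle (22 mm across, 50 mm long), 90 mm from the pivot and 25 mm below the handle's top. The pivot is 57 mm above the table, at the middle of the lever's housing.
- lever_p_unit: fixed grey housing of this lever, 120 mm (its x) by 66 mm, top 62 mm above the table, origin in the middle of its underside, axes as the bank's. If this lever is not the first, a steel tongue 30 mm wide stands 50 mm out of it just beyond the lever and blocks it, and sinks flush as the lever that goes before is fully thrown.
- lever_q (a joint): angle in rad of lever_q, one of three like levers on the bank: 0 = leaning 0.45 rad from the vertical to the bank's -x (roughly towards the robot), 0.9 = stop, leaning as far to its +x: fully thrown. Starts at 0 to 0.04. Stays where left; moves with about 3 N at the grip. Blocked, it stops at 0.08 to 0.14.
- lever_q_grip (a point): point on the axis of the lever's round black handle (22 mm across, 50 mm long), 90 mm from the pivot and 25 mm below the handle's top. The pivot is 57 mm above the table, at the middle of the lever's housing.
- lever_q_unit: fixed grey housing of this lever, 120 mm (its x) by 66 mm, top 62 mm above the table, origin in the middle of its underside, axes as the bank's. If this lever is not the first, a steel tongue 30 mm wide stands 50 mm out of it just beyond the lever and blocks it, and sinks flush as the lever that goes before is fully thrown.
- lever_r (a joint): angle in rad of lever_r, one of three like levers on the bank: 0 = leaning 0.45 rad from the vertical to the bank's -x (roughly towards the robot), 0.9 = stop, leaning as far to its +x: fully thrown. Starts at 0 to 0.04. Stays where left; moves with about 3 N at the grip. Blocked, it stops at 0.08 to 0.14.
- lever_r_grip (a point): point on the axis of the lever's round black handle (22 mm across, 50 mm long), 90 mm from the pivot and 25 mm below the handle's top. The pivot is 57 mm above the table, at the middle of the lever's housing.
- lever_r_unit: fixed grey housing of this lever, 120 mm (its x) by 66 mm, top 62 mm above the table, origin in the middle of its underside, axes as the bank's. If this lever is not the first, a steel tongue 30 mm wide stands 50 mm out of it just beyond the lever and blocks it, and sinks flush as the lever that goes before is fully thrown.
- bank: fixed dark steel foot of the lever bank, 150 mm (its x) by 250 mm (its y), 12 mm thick; origin in the middle of its underside. The levers stand in a row along its y, 75 mm apart, at its x = 0, and are thrown towards its +x. Which lever has which place varies; the order in which they free one another is to be found by trying or by looking for the tongues.
- dock: fixed dryer dock: yellow tunnel 144 mm long, 80 mm wide, top 65 mm above the table, inside 60 mm wide, 49 mm high, mouth at its own x = -0.068 facing -x; aluminium floor 10 mm thick, 90 mm wide, going on as an open apron to x = -0.233. Origin on the table under the tunnel. Two pins at x = -0.073, 23 mm tall, 23 mm either side of the middle, lock the cartridge; they sink with the last lever.
- cartridge: 180 mm long (its x), 0.25 to 0.5 kg. Grey body x = -0.040 to 0.090, 56 mm wide, 45 mm tall; aluminium tail x = -0.090 to -0.040, 40 mm wide, 5 to 45 mm above the underside. Origin: mid-length, on the underside. Balances near x = 0.01. Home: at dock x = -0.026, axes as the dock's, only the tail out. Drawn 130 to 180 mm to the dock's -x it is clear of the tunnel and lies on the apron.
- cradle: fixed white open-topped cradle, 202 mm long (its x), 76 mm wide; origin in the middle on the table. Floor 8 mm thick; inside 190 by 64 mm. Its ends are pockets 45 mm long, with 6 mm walls up to 70 mm above the table, too narrow for fingers beside the cartridge; between them the sides are open for 100 mm. The cartridge may lie in it either way round.
- printed_shell: bystander, loose: white printed curved wall, about 150 mm across and 60 mm tall; origin at its underside, not to be disturbed.
- spool: bystander, loose: black filament spool lying flat, 150 mm across, 55 mm tall; origin at its underside, not to be disturbed.
- glue_bottle: bystander, loose: white bottle, 48 mm across, 130 mm tall; origin at its underside, not to be disturbed.
- scraper: bystander, loose: spatula-like scraper, 200 mm long; origin at its underside, not to be disturbed.
- driver: bystander, loose: screwdriver, 180 mm long; origin at its underside, not to be disturbed.
- jar: bystander, loose: jar, 64 mm across, 70 mm tall; origin at its underside, not to be disturbed.
- parts_bin: bystander, loose: open grey bin, 120 x 160 x 60 mm; origin at its underside, not to be disturbed.
Mind the look-alikes: they are no part of the job. What is shaped like the cartridge but purple is not meant. What is shaped like the cradle but purple is not meant.

How it is judged:
On the way, in this order (a step that is already met when the one before it is completed fails the run):
1. the lever that is free at first is thrown (over 0.75 rad) (value of joint lever_q above 0.75 rad), for 0.1 s.
2. the lever that it freed is thrown (over 0.75 rad) (value of joint each of lever_q, lever_r above 0.75 rad), for 0.1 s.
3. the last lever is thrown (over 0.75 rad), all three thrown (all of step 2 and value of joint lever_p above 0.75 rad), for 0.1 s.
4. the cartridge is drawn out of the tunnel, over 94 mm, and lies let go on the dock's apron (x of cartridge in the frame of dock between -0.21 and -0.12 m and y of cartridge in the frame of dock between -0.03 and 0.03 m and z of cartridge in the frame of dock between 0.006 and 0.015 m and contact force between the fingers and cartridge below 0.3 N and linear speed of cartridge below 0.02 m/s), for 0.1 s.
At the end, for the whole second after the job is handed in: all three levers thrown (over 0.75 rad of their 0.9); the cartridge at rest flat on the cradle's floor (within 5 mm in height, 12 mm along, 9 mm across, 0.1 rad in line, either way round) (all of step 3 and x of cartridge in the frame of cradle between -0.012 and 0.012 m and y of cartridge in the frame of cradle between -0.009 and 0.009 m and z of cartridge in the frame of cradle between 0.003 and 0.013 m and angle between the x axis of cartridge and the x axis of cradle, either way round below 0.1 rad and angle between cartridge's own z axis and vertical below 0.08 rad and linear speed of cartridge below 0.02 m/s); the robot touches nothing.
It fails at once if a blocked lever is forced (more than 70 N from the fingers while it stands below 0.25 rad) ((contact force between the fingers and lever_p_unit above 70 N and value of joint lever_p below 0.25 rad) or (contact force between the fingers and lever_q_unit above 70 N and value of joint lever_q below 0.25 rad) or (contact force between the fingers and lever_r_unit above 70 N and value of joint lever_r below 0.25 rad)).
It fails at once if the cartridge is banged down in the cradle (more than 120 N) (contact force between cartridge and cradle above 120 N).
It fails at once if a bystander is moved more than 50 mm (distance of any of printed_shell, spool, glue_bottle, scraper, driver, jar, parts_bin from where it was at the start of the episode above 0.05 m).
It also fails if it takes over 72 s, if anything falls off the work surface, if the arm or the gripper's body presses on something with over 40 N, if the wrist force passes 120 N, or if a joint passes its speed limit or range.

## Robot

A 7-joint arm with a two-finger parallel gripper is mounted at the origin on the work surface. World frame = base frame: x ahead of the robot, y to its left, z up, the work surface at z = 0. Lengths are in m, angles in rad, forces in N, time in s.
With the tool pointing down it reaches from about 0.425 to 0.925 m from the base axis. Payload 6.8 kg.
Tool frame: the origin (TCP) lies on the front face of the gripper's body, between the roots of the fingers; the fingertips stand 73 mm ahead of it and the grasp point (between the pads) lies 54 mm ahead of it (env.nose_length is the distance from the TCP to the fingertips, in m); z points along the fingers, y is the direction in which the jaws open and shut (so a half turn about z gives the same grasp; the last joint's range is limited). The gripper opens to 85 mm and grips with 20 to 120 N. Pads are 22 mm wide; open, the fingers measure 114 mm over their backs; the gripper's body (76 mm by 85 mm) begins 54 mm behind the grasp point. The pads swing forward as they close: fully open they stand 13 mm farther back than shut.
Start: joints at [1.034, 0.477, 0.022, 1.555, -0.011, 1.109, -0.083], TCP at [0.281, -0.614, 0.304] pointing down, gripper open.
Joint ranges: [-2.96, 2.96], [-0.34, 2.1], [-1.41, 1.46], [0.24, 2.44], [-1.37, 4.51], [0.17, 1.92], [-2.96, 2.96]. Speed limits (rad/s): [2.39, 2.39, 3.14, 3.14, 3.14, 3.14, 3.14].

## Interface

Orientations are given as a unit quaternion [w, x, y, z].
In Python, from cell import env, kin, camera, calibration, job gives the robot as it stands. The module is installed in compiled form; this text tells all that it offers. Calls block until the motion is done:
- env.reach(position, orientation): joint-space move of the TCP to a pose.
- env.movel(position, velocity=0.15, rot=None, stop_force=None): straight line of the TCP; rot=None keeps the orientation; velocity is the mean speed in m/s. With stop_force (N) it stops when the force on the tool has changed by that much, and returns True; else False.
- env.goto_joints(angles): joint-space move.
- env.grip(opening, f_grip=None): finger opening in m; f_grip is the grip in N (None keeps the last); returns when the fingers have stopped.
- env.dwell(seconds).
- kin.inverse_kinematics(position, orientation): joint angles nearest the present ones, or None.
- env.get_state(): the state.
- camera(name): name is "scene" or "top"; returns (picture, depth): 420x560x3 uint8, blue, green, red; 420x560 float32, m along the optical axis (not along the pixel's ray), 0 where there is no reading.
- calibration(name): a dict with "fx", "fy", "cx", "cy" (pixels), "k1" (the pictures are not rectified: a ray, as slopes to the right and down, at radius r is drawn at 1 + k1 r^2 times it, then the intrinsics apply), "rvec" (rotation vector, rad) and "tvec" (3), from world to camera coordinates, as OpenCV has them. Camera axes: x right, y down, z forward; pixel columns grow to the right and rows downward; lengths in m; the calibration is good to about 2 mm. A picture is of the moment at which its call begins. calibration takes no time and is no camera call.
A pose or a line that the arm cannot do raises env.PlanningError and nothing moves.
- job.job_done(): hands the job in, once; it reports no verdict.
The state is a dict: "time": time; "qpos": joint angles; "joint_velocities": joint speeds; "joint_torque": joint torques, N m; "tcp_pos": TCP position; "orientation": TCP orientation; "force": force on the tool from outside, world axes, zero at the start; "torque": the same for the moment, N m; "opening": finger opening in m.
Only numpy, scipy, OpenCV 4.12 (cv2) and the standard library are available. Lean on these libraries where they do the work, as an engineer would, in place of code of your own. Each camera call takes 0.05 s, during which the arm holds its last target. There are 200 camera calls.

## Working session

There is one attempt and no reset: what is moved stays moved. The work goes in short steps, each a Python script; the robot and the scene stay as the last script left them, time stands still between calls to the robot, and variables do not carry over. Pictures are saved under pics/ and viewed, about 8 in all and at most 12, crops included, and the job is handed in when it is done.

```bash
mkdir -p pics; cat > h.py <<'E'
import numpy as np, cv2
from cell import env, kin, camera, calibration, job
def cal(n):
    c=calibration(n); R=cv2.Rodrigues(np.array(c["rvec"],float))[0]; return c,R,np.array(c["tvec"],float).ravel()
def rays(n,uv):
    c,R,t=cal(n); uv=np.asarray(uv,float).reshape(-1,2)
    K=np.array([[c["fx"],0,c["cx"]],[0,c["fy"],c["cy"]],[0,0,1.]])
    p=cv2.undistortPoints(uv.reshape(-1,1,2),K,np.array([c["k1"],0,0,0,0.])).reshape(-1,2)
    return p,R,t
def plane(n,uv,z):
    p,R,t=rays(n,uv); d=np.c_[p,np.ones(len(p))]@R; o=-R.T@t
    s=(z-o[2])/d[:,2]; return o+s[:,None]*d
def cloud(n,D):
    v,u=np.mgrid[:D.shape[0],:D.shape[1]]; p,R,t=rays(n,np.c_[u.ravel(),v.ravel()])
    P=np.c_[p,np.ones(len(p))]*D.reshape(-1,1); W=(P-t)@R; W[D.ravel()==0]=np.nan
    return W.reshape(*D.shape,3)
def proj(n,X):
    c,R,t=cal(n);K=np.array([[c["fx"],0,c["cx"]],[0,c["fy"],c["cy"]],[0,0,1.]])
    return cv2.projectPoints(np.asarray(X,float).reshape(-1,1,3),R,t,K,np.array([c["k1"],0,0,0,0.]))[0].reshape(-1,2)
E
python3 - <<'E'
from h import *
for n in("scene","top"):
    im,D=camera(n); cv2.imwrite(f"pics/{n}0.png",im); np.savez(f"{n}0.npz",im=im,D=D)
    c,R,t=cal(n); print(n,-R.T@t,c["fx"],c["k1"],(D>0).mean())
E
```

```text
scene [ 1.67713336 -0.54596639  1.01261277] 545.4257432125579 -0.04061353941693474 0.9783715986394558
top [0.33912186 0.01095613 1.26233775] 447.8198536432206 0.009566361207214713 0.9962797619047619
```

View pics/scene0.png

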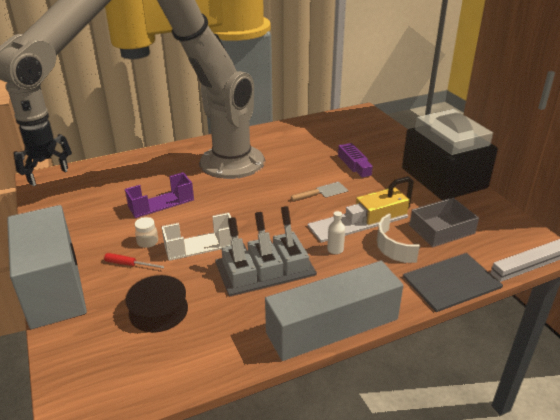

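View pics/top0.png

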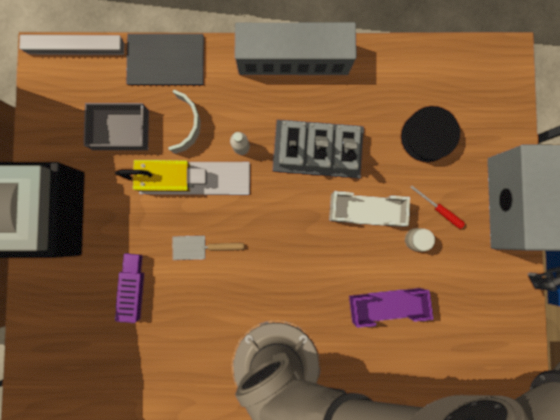

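The pictures show:
- **Bank:** top (318,148), with its three levers.
- **Dock:** yellow, top (160,175). Its mouth and the aluminium tail face right, at (195,176).
- **Cradle:** white one at top (370,209). The purple cradle at (392,307) is a look-alike.
- **Cartridge:** the grey one in the dock. The purple cartridge at (129,288) is a look-alike.

The white cradle and the docked grey cartridge fit the description by colour. Next I'll measure positions and take an enlarged crop.

```bash
python3 - <<'E'
from h import *
d=np.load("top0.npz"); im,D=d["im"],d["D"]; W=cloud("top",D); np.save("W.npy",W)
hsv=cv2.cvtColor(im,cv2.COLOR_BGR2HSV)
def rect(m,name,roi,z=None):
    mm=np.zeros(m.shape,np.uint8); x0,y0,x1,y1=roi; mm[y0:y1,x0:x1]=m[y0:y1,x0:x1]
    n,l,s,c=cv2.connectedComponentsWithStats(mm); k=1+np.argmax(s[1:,4]); P=W[l==k]
    P=P[~np.isnan(P).any(1)]
    if z is None: Z=np.median(P[:,2])
    else: Z=z
    v,u=np.nonzero(l==k); Q=plane("top",np.c_[u,v],Z)[:,:2].astype(np.float32)
    (cx,cy),(w,h),a=cv2.minAreaRect(Q); print(name,"n",s[k,4],"z med",np.median(P[:,2]).round(4),"c",round(cx,4),round(cy,4),"wh",round(w,4),round(h,4),"a",round(a,2)); return l==k
Z=np.nan_to_num(W[...,2])
sat=hsv[...,1]; val=hsv[...,2]; hue=hsv[...,0]
rect((abs(Z-.065)<.006)&(hue>20)&(hue<35)&(sat>120),"tunnel top",(100,140,260,210),.065)
rect((abs(Z-.010)<.006)&(sat<60),"apron",(190,150,260,205),.010)
rect((abs(Z-.055)<.007)&(sat<70),"tail top",(180,160,215,195),.055)
rect((Z>.003)&(sat<70),"cradle all",(322,183,420,237),.070)
rect((Z>.05)&(sat<70),"cradle high",(322,183,352,237),.070)
rect((Z>.05)&(sat<70),"cradle high2",(380,183,418,225),.070)
rect((abs(Z-.008)<.005)&(sat<70),"cradle floor",(322,183,420,237),.008)
rect((Z>.006)&(sat<90)&(Z<.03),"bank plate",(262,110,372,185),.012)
for i,r in enumerate([(277,115,307,175),(306,118,335,178),(334,118,364,180)]): rect((abs(Z-.062)<.004),f"house{i}",r,.062)
P=W[110:185,262:372].reshape(-1,3); print("tall",np.nanmax(P[:,2]))
for n,(u,v) in dict(bottle=(239,142),shell=(190,120),jar=(421,240),hose=(128,174)).items(): print(n,W[v,u].round(3), np.nanmax(W[v-8:v+9,u-8:u+9,2]).round(3))
a=cv2.resize(im[105:190,262:372],None,fx=5,fy=5,interpolation=cv2.INTER_CUBIC)
s=np.load("scene0.npz")["im"][195:295,205:325]; s=cv2.resize(s,None,fx=4.25,fy=4.25,interpolation=cv2.INTER_CUBIC)
s=cv2.resize(s,(250*2-250,int(s.shape[0]*250/s.shape[1]))) if 0 else s
out=np.zeros((600,800,3),np.uint8); a=cv2.resize(a,(390,301)); s=cv2.resize(s,(405,338)); out[:301,:390]=a; out[:338,395:]=s
t=cv2.resize(im[150:215,110:260],(390,169),interpolation=cv2.INTER_CUBIC); out[345:514,:390]=t
q=cv2.resize(im[180:240,320:420],(400,240),interpolation=cv2.INTER_CUBIC); out[345:585,400:]=q
cv2.imwrite("pics/crop1.png",out)
E
```

```text
tunnel top n 1369 z med 0.0624 c 0.5182 0.312 wh 0.0788 0.1462 a 0.05
apron n 1368 z med 0.0074 c 0.518 0.1579 wh 0.088 0.1658 a 0.02
tail top n 249 z med 0.052 c 0.5183 0.2153 wh 0.0383 0.0466 a 0.04
cradle all n 1943 z med 0.0072 c 0.4262 -0.2504 wh 0.2084 0.0791 a 85.29
cradle high n 168 z med 0.0666 c 0.4341 -0.1755 wh 0.0507 0.0775 a 89.25
cradle high2 n 197 z med 0.066 c 0.4216 -0.3277 wh 0.0541 0.0757 a 86.61
cradle floor n 1337 z med 0.0059 c 0.4273 -0.2598 wh 0.183 0.0754 a 85.21
bank plate n 1011 z med 0.0099 c 0.6007 -0.1197 wh 0.2468 0.1483 a 85.71
house0 n 662 z med 0.0602 c 0.6074 -0.0458 wh 0.0646 0.1182 a 85.37
house1 n 601 z med 0.0601 c 0.6009 -0.1202 wh 0.0641 0.1185 a 85.27
house2 n 581 z med 0.0603 c 0.5952 -0.1946 wh 0.0645 0.1187 a 85.39
tall 0.16585704246259736
bottle [0.598 0.097 0.104] 0.131
shell [ 0.686  0.246 -0.003] 0.064
jar [ 0.342 -0.386  0.07 ] 0.074
hose [0.512 0.382 0.115] 0.124
```

View pics/crop1.png

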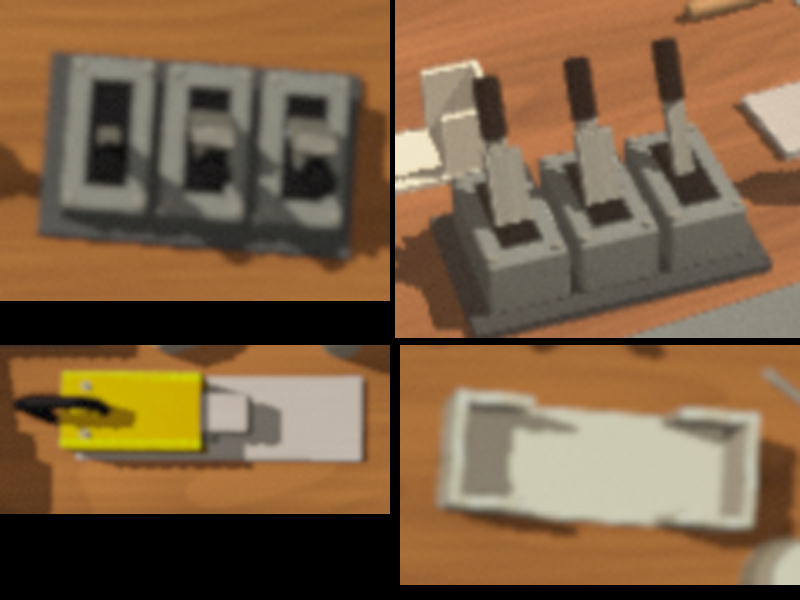

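The left lever (top 292,145; y=-0.046) has no tongue, so it is the free one. The other two show tongues at (320,140) and (349,143). The measured sizes and heights match the ones given. The cradle crop is white, and the cartridge in the yellow dock shows its aluminium tail at (205,177). I'll throw the free lever now.

```bash
cat >> h.py <<'E'
from scipy.spatial.transform import Rotation as Ro
YB=-0.082; bx=np.array([np.cos(YB),np.sin(YB),0]); 
H=[np.array([.6074,-.0458,0]),np.array([.6009,-.1202,0]),np.array([.5952,-.1946,0])]
def quat(yaw):
    best=None
    for k in(0,np.pi):
        q=(Ro.from_euler('z',yaw+k)*Ro.from_euler('x',np.pi)).as_quat(); q=np.r_[q[3],q[:3]]
        s=env.get_state(); j=kin.inverse_kinematics(s["tcp_pos"],q)
        if j is None: continue
        c=abs(np.array(j)[6])
        if best is None or c<best[0]: best=(c,q)
    return best[1]
def st(m=""):
    s=env.get_state(); print(m,"t",round(s["time"],2),"p",np.round(s["tcp_pos"],4),"F",np.round(s["force"],1),"op",round(s["opening"],4))
def throw(i,tipz=.127):
    z=tipz+.073; q=quat(YB); c=H[i]
    P=lambda x,zz: list((c+bx*x)[:2])+[zz]
    env.reach(P(-.105,max(z+.01,.21)),q); env.movel(P(-.105,z),.2)
    r=env.movel(P(-.048,z),.1,stop_force=20); st(f"half {r}")
    if r: env.movel(P(-.105,z),.15); return False
    r=env.movel(P(.018,z),.1,stop_force=20); st(f"end {r}")
    env.movel(P(-.105,z),.25); return True
E
python3 - <<'E'
from h import *
st(); print(env.get_state()["orientation"],quat(YB))
q=quat(YB); env.grip(0.0); 
env.reach([.50,-.04,.26],q); st()
print(throw(0)); st()
env.movel([.44,-.04,.30],.3)
im,D=camera("scene"); np.savez("scene1.npz",im=im,D=D); im2,D2=camera("top")
out=np.zeros((400,800,3),np.uint8)
out[:333,:400]=cv2.resize(im[195:295,205:325],(400,333),interpolation=cv2.INTER_CUBIC); out[:310,400:]=cv2.resize(im2[105:190,262:372],(400,310),interpolation=cv2.INTER_CUBIC)
cv2.imwrite("pics/lev1.png",out)
E
```

```text
t 0.1 p [ 0.2805 -0.6135  0.303 ] F [ 0.5  0.5 -0.7] op 0.0853
[-7.66743404e-04  9.77100361e-01  2.12777466e-01 -2.14480586e-04] [ 6.11808814e-17  9.99159618e-01 -4.09885141e-02 -2.50982263e-18]
 t 3.07 p [ 0.5001 -0.0409  0.2601] F [-0.5 -0.7 -1. ] op -0.0001
half False t 6.4 p [ 0.5594 -0.0417  0.1999] F [ 0.   0.4 -0.1] op 0.0001
end False t 7.21 p [ 0.6231 -0.0471  0.1994] F [-8.1  0.6  4.7] op 0.0001
True
 t 7.85 p [ 0.5036 -0.0376  0.2006] F [ 0.1 -0.3  0.1] op 0.0005
```

View pics/lev1.png

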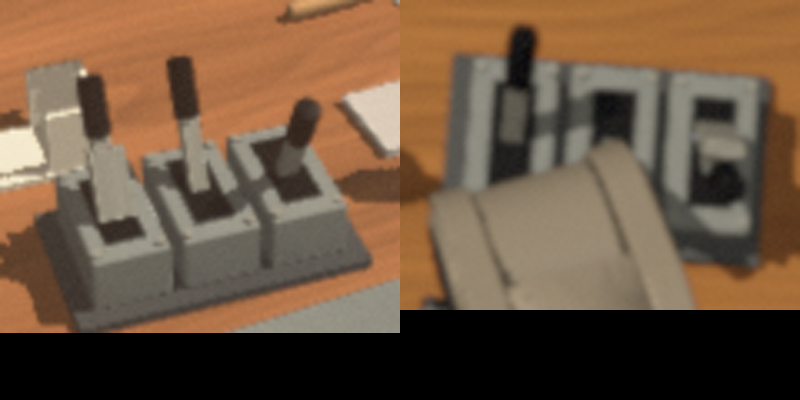

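The left lever is thrown and the middle tongue has sunk, while the right tongue at (720,145) still stands. Next come the middle lever, then the right one, both with the light force stop.

```bash
sed -i 's/P(.018,z),.1,stop/P(.021,z),.1,stop/' h.py; python3 - <<'E'
from h import *
if throw(1):
    print(throw(2))
env.movel([.44,-.12,.32],.4)
q=quat(0.)
env.reach([.518,.10,.22],q); st()
im,D=camera("top"); np.savez("top2.npz",im=im,D=D); W=cloud("top",D)
s,Ds=camera("scene"); Ws=cloud("scene",Ds)
by=np.array([-bx[1],bx[0],0])
for n,w in(("top",W),("scene",Ws)):
  for c in H:
    P=w.reshape(-1,3); P=P[~np.isnan(P).any(1)]; d=P-c; x=d@bx; y=d@by
    k=(abs(y)<.02)&(abs(x)<.09)&(P[:,2]>.12)&(P[:,2]<.18); print(n,k.sum(), [(v[k].mean().round(4)) for v in (x,y,P[:,2])] if k.any() else "", "angle",(np.arctan2(x[k],P[k,2]-.057).mean()+.45).round(3) if k.any() else "")
# bottle
P=W[120:160,222:256].reshape(-1,3); k=P[:,2]>.12; print("bottle cap",np.nanmean(P[k],0).round(4),k.sum())
out=np.zeros((400,800,3),np.uint8)
out[:333,:400]=cv2.resize(s[195:295,205:325],(400,333)); out[:310,400:]=cv2.resize(im[105:190,262:372],(400,310))
cv2.imwrite("pics/lev2.png",out)
E
```

```text
half False t 10.03 p [ 0.5529 -0.1161  0.2   ] F [ 0.5  0.4 -0.4] op 0.0002
end True t 10.72 p [ 0.6172 -0.1213  0.1988] F [-4.   0.5  6. ] op -0.0002
half False t 12.72 p [ 0.5473 -0.1904  0.1999] F [ 0.6 -0.3 -0.2] op 0.0004
end True t 13.4 p [ 0.6114 -0.1959  0.1988] F [-3.9  0.9  6.4] op 0.0
True
 t 15.55 p [0.5182 0.0986 0.2193] F [-0.7 -0.7  0.2] op 0.0002
top 139 [np.float64(0.0382), np.float64(0.0003), np.float64(0.1453)] angle 0.853
top 141 [np.float64(0.0391), np.float64(0.0006), np.float64(0.1462)] angle 0.859
top 143 [np.float64(0.0391), np.float64(0.0008), np.float64(0.1457)] angle 0.86
scene 100 [np.float64(0.052), np.float64(-0.0032), np.float64(0.1464)] angle 0.98
scene 107 [np.float64(0.0523), np.float64(-0.003), np.float64(0.1466)] angle 0.982
scene 106 [np.float64(0.0527), np.float64(-0.0029), np.float64(0.147)] angle 0.984
bottle cap [0.5035 0.0666 0.5407] 1282
```

View pics/lev2.png

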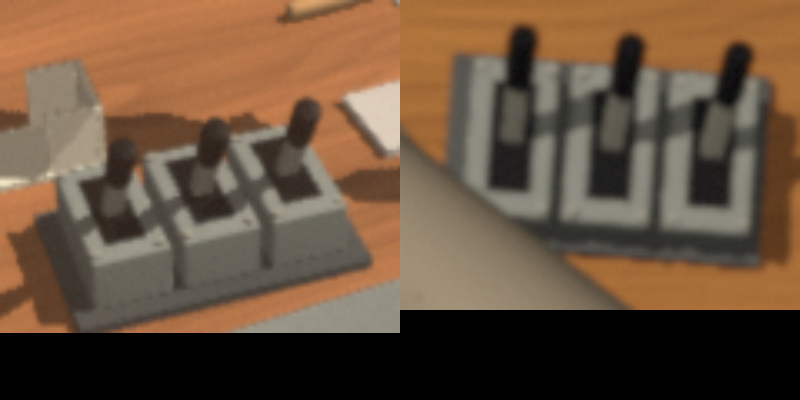

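All three levers are over: the two views give about 0.86 and 0.98 rad, which straddle 0.9. Now I'll draw the cartridge.

```bash
python3 - <<'E'
from h import *
W=np.load("W.npy"); P=W[120:160,222:256].reshape(-1,3)
for a,b in((.125,.14),(.02,.1)):
    k=(P[:,2]>a)&(P[:,2]<b); print("bottle",P[k].min(0).round(3),P[k].max(0).round(3))
q=quat(0.)
env.grip(.060)
env.reach([.518,.208,.19],q); print(env.movel([.518,.208,.093],.12,stop_force=15)); st("down")
env.grip(.03,f_grip=50); st("gripped")
print("stop",env.movel([.518,.058,.093],.08,stop_force=35)); st("drawn")
env.grip(.056); env.dwell(.3); st("open")
env.movel([.518,.058,.22],.2)
env.reach([.518,.138,.30],q) if 0 else None
env.movel([.44,.0,.28],.3)
im,D=camera("top"); np.savez("top3.npz",im=im,D=D); s,_=camera("scene")
out=np.zeros((420,800,3),np.uint8); out[:,:400]=cv2.resize(im[110:215,110:260],(400,420)) if 0 else 0
out[:280,:400]=cv2.resize(im[110:215,110:260],(400,280)); out[:300,400:]=cv2.resize(s[160:280,280:440],(400,300)); cv2.imwrite("pics/draw.png",out)
E
```

```text
bottle [0.598 0.087 0.125] [0.619 0.108 0.131]
bottle [0.585 0.074 0.02 ] [0.631 0.12  0.1  ]
True
down t 17.32 p [0.5184 0.2072 0.1323] F [-2.5 -4.6 14.4] op 0.0602
gripped t 17.72 p [0.5178 0.2065 0.1314] F [-0.3  0.3  0.1] op 0.03
stop False
drawn t 19.8 p [0.518  0.0585 0.0932] F [ 0.1  0.4 -0.6] op 0.03
open t 20.47 p [0.518 0.058 0.093] F [ 0.4 -0.1  0.2] op 0.0558
```

View pics/draw.png

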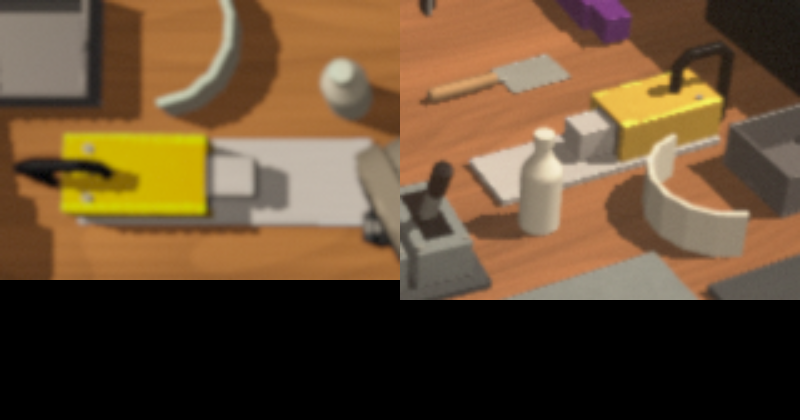

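My jaw yaw was 90° off: at yaw 0 the jaws open along world y, so a finger touched the tunnel's edge lightly (14 N). Nothing moved and the tail is still home at (232,177). Redoing it with the jaws across the tail.

```bash
python3 - <<'E'
from h import *
q=quat(np.pi/2); print(q)
env.grip(.060)
env.reach([.518,.208,.19],q); print(np.round(env.get_state()["qpos"],2))
r=env.movel([.518,.208,.093],.12,stop_force=12); st(f"down {r}")
if not r:
    env.grip(.03,f_grip=50); st("gripped")
    if env.get_state()["opening"]>.036:
        print("stop",env.movel([.518,.058,.093],.08,stop_force=35)); st("drawn")
        env.grip(.056); env.dwell(.3); st("open")
env.movel([.518,.058,.22],.2)
env.movel([.42,-.02,.28],.3)
im,D=camera("top"); np.savez("top3.npz",im=im,D=D); s,_=camera("scene")
W=cloud("top",D); hsv=cv2.cvtColor(im,cv2.COLOR_BGR2HSV)
m=(abs(W[...,2]-.053)<.008)&(hsv[...,1]<90); mm=np.zeros(m.shape,np.uint8); mm[160:195,192:270]=m[160:195,192:270]
v,u=np.nonzero(mm); Q=plane("top",np.c_[u,v],.055)[:,:2].astype(np.float32); print(len(Q),cv2.minAreaRect(Q),Q.min(0),Q.max(0))
out=np.zeros((300,800,3),np.uint8)
out[:280,:400]=cv2.resize(im[110:215,130:280],(400,280)); out[:300,400:]=cv2.resize(s[160:280,280:440],(400,300)); cv2.imwrite("pics/draw2.png",out)
E
```

```text
[4.32978028e-17 7.07106781e-01 7.07106781e-01 4.32978028e-17]
[ 0.03  0.51 -0.67  1.9   0.41  0.87 -0.85]
down False t 24.81 p [0.5184 0.2084 0.0936] F [-0.5 -1.  -0.1] op 0.0601
gripped t 25.12 p [0.5186 0.2083 0.094 ] F [-0.3 -1.1  6.4] op 0.0392
stop False
drawn t 27.14 p [0.5187 0.0591 0.0938] F [-0.6  4.8  7.5] op 0.0392
open t 27.75 p [0.5179 0.0579 0.0929] F [ 0.3 -0.7  0.5] op 0.0562
1225 ((0.5183786153793335, 0.13390372693538666), (0.05478224158287048, 0.17664359509944916), 0.021514756605029106) [0.49095553 0.04558295] [0.54576    0.22222961]
```

View pics/draw2.png

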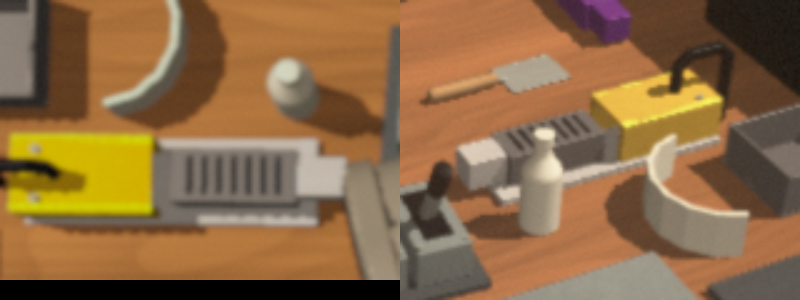

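The cartridge lies drawn out on the apron: centre (0.518, 0.133), which is dock x about -0.175, with the angle near 0. Next I'll take it by the body and hover over the cradle.

```bash
python3 - <<'E'
from h import *
q=quat(np.pi/2); q2=quat(np.pi/2+YB); print(abs(q@q2))
if q@q2<0: q2=-q2
env.grip(.082)
env.reach([.5183,.143,.19],q)
r=env.movel([.5183,.143,.089],.12,stop_force=12); st(f"down {r}")
assert not r
env.grip(.045,f_grip=60); st("grip")
assert env.get_state()["opening"]>.05
env.movel([.5183,.143,.22],.12); st("lift")
C=np.array([.4278,-.2516]); a=np.pi/2+YB; T=C+.010*np.array([np.cos(a),np.sin(a)])
env.movel([.45,-.05,.22],.2,rot=list(q2)); env.movel([*T,.22],.2); env.movel([*T,.172],.1); env.dwell(.2); st("hover")
im,D=camera("top"); np.savez("top4.npz",im=im,D=D); s,Ds=camera("scene"); np.savez("scene4.npz",im=s,D=Ds)
out=np.zeros((400,800,3),np.uint8)
out[:343,:400]=cv2.resize(im[165:255,315:420],(400,343)); out[:360,400:]=cv2.resize(s[165:273,130:250],(400,360)); cv2.imwrite("pics/hover.png",out)
E
```

```text
0.9991596177334445
down False t 31.48 p [0.5187 0.1432 0.0897] F [-0.8 -0.6  0.1] op 0.0815
grip t 31.83 p [0.5189 0.1431 0.09  ] F [-1.2 -0.5  5.2] op 0.0557
lift t 33.08 p [0.5178 0.1427 0.2192] F [-1.  -0.2 -3.8] op 0.0553
hover t 36.2 p [ 0.429  -0.2418  0.1726] F [ 0.7  0.2 -4.4] op 0.055
```

View pics/hover.png

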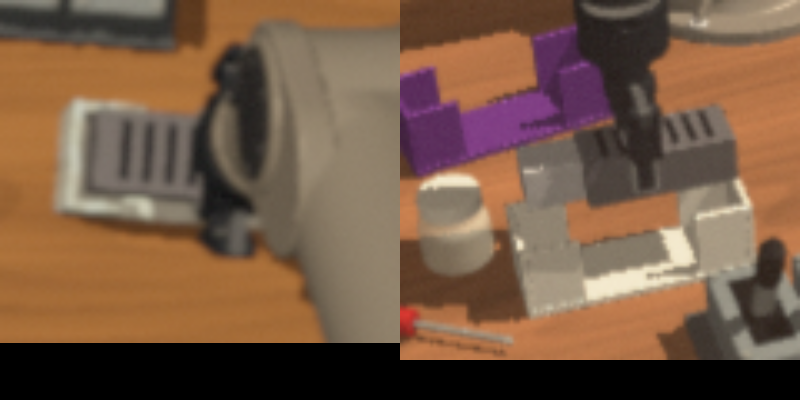

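The cartridge hangs level over the white cradle. I'll quickly check its end and centreline against the cradle, then lower it gently.

```bash
python3 - <<'E'
from h import *
d=np.load("top4.npz"); im,D=d["im"],d["D"]; W=cloud("top",D)
m=np.zeros(D.shape,bool); m[185:225,325:367]=(abs(W[185:225,325:367,2]-.136)<.012)
v,u=np.nonzero(m); Q=plane("top",np.c_[u,v],.138)[:,:2]; print(len(Q),np.median(W[m][:,2]),cv2.minAreaRect(Q.astype(np.float32)))
a=np.pi/2+YB; ex=np.array([np.cos(a),np.sin(a)]); ey=np.array([-ex[1],ex[0]]); C=np.array([.4278,-.2516])
L=(Q-C)@ex; A=(Q-C)@ey; print("end along (want .090)",L.max(),"across",A.min(),A.max(),(A.min()+A.max())/2)
E
```

```text
597 0.13493368915107148 ((0.43142324686050415, -0.19365710020065308), (0.06918378174304962, 0.05648229643702507), 85.59638214111328)
end along (want .090) 0.09258876510995308 across -0.027058410968819537 0.029469355760203965 0.0012054723956922142
```

The offsets are about 1 to 2 mm, within the edge bias and inside the 4–5 mm clearance. Lowering now.

```bash
python3 - <<'E'
from h import *
a=np.pi/2+YB; ex=np.array([np.cos(a),np.sin(a)]); T=np.array([.4278,-.2516])+.009*ex
r=env.movel([*T,.098],.07,stop_force=12); st(f"down {r}")
if not r:
    r=env.movel([*T,.0845],.02,stop_force=7); st(f"touch {r}")
E
```

```text
down False t 37.51 p [ 0.4289 -0.2427  0.0984] F [-0.6 -0.3 -4.3] op 0.0553
touch True t 38.03 p [ 0.4285 -0.2427  0.088 ] F [-2.2  0.2  6.5] op 0.0551
```

It touched at TCP z=0.088, which puts the underside near 8 mm, on the floor. Releasing and checking.

```bash
python3 - <<'E'
from h import *
s0=env.get_state()["tcp_pos"]
env.grip(.080); env.dwell(.2); st("rel")
env.movel([s0[0],s0[1],.24],.15); env.movel([.40,.08,.30],.3); env.dwell(.3); st()
im,D=camera("top"); s,Ds=camera("scene"); W=cloud("top",D); hsv=cv2.cvtColor(im,cv2.COLOR_BGR2HSV)
a=np.pi/2+YB; ex=np.array([np.cos(a),np.sin(a)]); ey=np.array([-ex[1],ex[0]]); C=np.array([.4278,-.2516])
L=(W[...,:2]-C)@ex; A=(W[...,:2]-C)@ey
m=(abs(L)<.1)&(abs(A)<.037)&(abs(W[...,2]-.051)<.006)&(hsv[...,2]<160)
v,u=np.nonzero(m); Q=plane("top",np.c_[u,v],.053)[:,:2]; print("z",np.nanmedian(W[m][:,2]),cv2.minAreaRect(Q.astype(np.float32)))
l=(Q-C)@ex; aa=(Q-C)@ey; print(len(Q),np.percentile(l,[0,1,99,100]).round(4),np.percentile(aa,[0,1,99,100]).round(4))
c=W[m]; A_=np.c_[c[:,:2],np.ones(len(c))]; print("tilt",np.linalg.lstsq(A_,c[:,2],rcond=None)[0][:2])
by=np.array([-bx[1],bx[0],0])
for h in H:
    P=W.reshape(-1,3); P=P[~np.isnan(P).any(1)]; d=P-h; x=d@bx; y=d@by; k=(abs(y)<.02)&(abs(x)<.09)&(P[:,2]>.12)&(P[:,2]<.18); print("lever",(np.arctan2(x[k],P[k,2]-.057).mean()+.45).round(3))
out=np.zeros((360,800,3),np.uint8)
out[:343,:400]=cv2.resize(im[165:255,315:420],(400,343)); out[:,400:]=cv2.resize(s[165:300,100:250],(400,360)); cv2.imwrite("pics/placed.png",out)
E
```

```text
rel t 38.6 p [ 0.4275 -0.2425  0.0872] F [-0.4 -0.8  0.1] op 0.0798
 t 41.32 p [0.4    0.0793 0.2998] F [-0.1 -0.   0.7] op 0.0801
z 0.050691051820558206 ((0.42582833766937256, -0.25136470794677734), (0.194016695022583, 0.06924838572740555), 85.57904052734375)
966 [-0.0968 -0.0884  0.0881  0.0969] [-0.0329 -0.0318  0.0293  0.0371]
tilt [-0.00365323  0.00228382]
lever 0.855
lever 0.86
lever 0.859
```

View pics/placed.png

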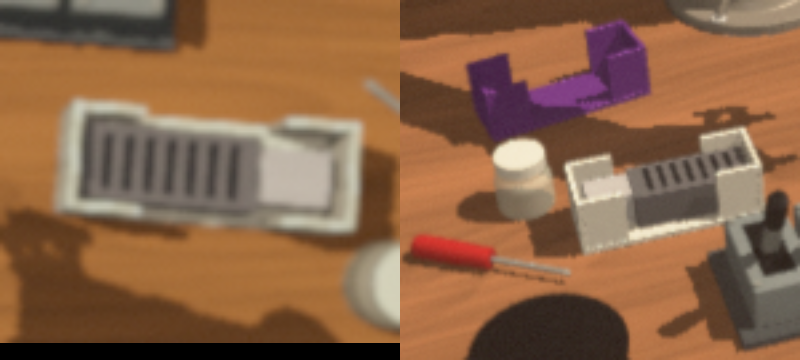

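The cartridge lies flat in the white cradle: its top is at 53 mm allowing for the depth bias, tilt is under 0.004, and it is centred within about 2 mm. Nothing else appears moved, and the arm is clear.

```bash
python3 -c "
from h import *
job.job_done(); st('done')"
```

```text
the job is handed in; nothing more can be done
the job is handed in; nothing more can be done
```

The job is done and handed in at about 41 s of the 72 s allowed. I threw the three levers left, middle, right, with no blocked lever forced. Then I drew the cartridge 150 mm out onto the apron by its tail, let it go, took it again by its body and set it in the white cradle.

**Last checks**
- **Levers:** all three measure about 0.86 rad from the top camera. After the throws, the scene camera gave about 0.98; the two straddle the 0.9 stop.
- **Cartridge:** it lies flat (tilt under 0.004) and centred in the cradle to about 2 mm. The edge percentiles were blurred by the cradle's own walls, so that figure is rough. Touch-down force was about 7–10 N.
- **Bystanders:** none appears moved in the pictures. I did not measure each one against its starting place.

**What went wrong:** my first try at the tail had the jaws turned 90°. The force stop halted it at 14 N, most likely on the tunnel's edge, and the gripper then moved along the apron empty. The picture showed the cartridge still home, so I repeated it with the jaws the right way.

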